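Refit the counting disc of a tablet counter

ROBOT

A 6-joint arm with a two-finger parallel gripper is mounted at the origin on a cart in front of the work surface, level with it; the furniture and walls round the work are solid. World frame = base frame: x ahead of the robot, y to its left, z up, the work surface at z = 0. Lengths are in mm, angles in rad, forces in N, time in s.
With the tool pointing down it reaches from about 275 to 750 mm from the base axis. Payload 10.2 kg.
Tool frame: the origin (TCP) lies between the finger pads; the fingertips stand 14 mm ahead of it and the grasp point (between the pads) lies 5 mm behind it (tip_reach is the distance from the TCP to the fingertips, in mm); z points along the fingers, y is the line along which they close (so a half turn about z gives the same grasp; the last joint's range is limited). The gripper opens to 85 mm and grips with 20 to 120 N. Pads are 22 mm wide; open, the fingers measure 114 mm over their backs; the gripper's body (76 mm by 85 mm) begins 54 mm behind the grasp point. The pads swing forward as they close: fully open they stand 13 mm farther back than shut.
Start: joints at [1.086, 0.313, 1.498, -0, 1.331, -0.223], TCP at [135.893, 507.114, 245.294] pointing down, gripper open.
Joint ranges: [-2.94, 2.94], [-0.97, 2.17], [0.19, 2.56], [-1.23, 4.37], [0.02, 3.11], [-2.88, 2.88]. Speed limits (rad/s): [2.39, 2.39, 3.01, 3.14, 3.14, 3.14].

INTERFACE

Orientations are given as a unit quaternion [w, x, y, z].
In Python, from rig import * gives the robot as it stands.
- The arm moves only by the tool arm_command, never from a script. Its argument "steps" is a list that holds one entry, the list of rows, each a list of 7 numbers: the opening, from 0 (shut) to 1 (fully open), then the shift along the tool's x, y, z each as a share of 0.05 m, from -1 to 1, then the turn, a rotation vector about the tool's x, y, z each as a share of 0.15 rad, from -1 to 1. A call has 1 to 8 rows; each row shifts and turns the commanded pose from where the row before left it, along the tool's axes as they then stand; what a row does not reach is not made up. A row lasts 1/8 s, in which the tool goes at most 62.5 mm and 10.7 degrees, less where a joint would pass 70% of its speed; a pose out of reach is approached as far as the arm can. A call with a number of a shift or a turn outside -1 to 1 is refused whole. A call with a gripper value outside its range is refused whole. The fingers move at their own pace and stop on an object; "squeeze" is the grip in N (left out, the last holds). Time passes only in rows, so rows that do not move let the fingers close. It gives the time, the measured TCP pose, the force, the opening and the grip force at its end, in the units of the state.
- sense(): the state, without advancing time (a new reading comes with each control period).
- capture(name): name is "scene" or "top" or "wrist"; returns the picture (400x640x3 uint8, red, green, blue); there is no depth.
- get_calibration(name): a dict with "intrinsics" (3x3 intrinsics, pixels), "D" ([k1, k2, p1, p2, k3] as OpenCV has them; the pictures are not rectified), "rvec" (rotation vector, rad) and "tvec" (3), from world to camera coordinates, as OpenCV has them; the wrist camera has in their place "T_tool_cam" (4x4, takes a point from camera to tool coordinates, whose origin is the TCP and whose axes are the flange's). Camera axes: x right, y down, z forward; pixel columns grow to the right and rows downward; lengths in mm; the calibration is good to about 2 mm. A picture is of the moment at which its call begins: read the wrist's pose just before it. get_calibration takes no time and is no camera call.
- finish_job(): hands the job in; it is judged then, once.
The state is a dict: "time_s": time; "joints": joint angles; "dq": joint speeds; "tau": joint torques, N m; "eef_pos": TCP position; "ee_rot": TCP orientation; "force": force on the tool from outside, world axes, zero at the start; "wrist_torque": the same for the moment, N m; "grip_width": opening from 0.0 (shut) to 1.0 (fully open); "grip_force": force on a finger pad.
Only numpy, scipy, OpenCV 4.12 (cv2) and the standard library are available. Lean on these libraries where they do the work, as an engineer would, in place of code of your own. Each camera call takes 0.05 s, during which the arm holds its last target. There are 200 camera calls.

TASK

The tablet counter has been cleaned and its drive hub has stopped at some angle: lower the blue counting disc into the round well, without dropping or forcing it, and turn it by its grip bar until its pins fall between the lugs of the hub and it sits fully home. Then swing the clear cover down until it is fully closed. Leave the white disc and everything else on the worktop where it is.

Things in the scene. Friction and masses are not known exactly. Their poses are not given: they have to be found in the camera images.
- blue_disc: Blue counting disc to be fitted, 110 mm across, 12 small pockets round its rim, 0.14 to 0.28 kg. Origin: on its axis at the feet of three steel drive pins (10 mm thick, 9 mm long, 30 mm from the axis, at 0, 120, 240 degrees from its +x), z up as found. Plate from z = 9 to 21 mm above the origin, then the grip bar.
- white_disc: White spare disc for bigger tablets, with 8 pockets, otherwise of the same form and size as the blue one. Not wanted now: leave it where it lies.
- counter: Tablet counter fixed to the worktop: light grey plinth 20 mm high, x = -109 (console strip with display, towards the robot) to +78 mm, y = -84 to +78 mm; round housing about the origin, 147 mm across, 56 mm high; two hinge blocks at its right (-y), 68 mm high. Origin on the worktop below the axis of the well, z up.
- well (a point): Centre of the floor of the round well, z up, axes as the counter's. Bore 113 mm across, straight up to 30 mm above this point, flaring to 122 mm at the rim, 36 mm above. Disc fully home: plate on the lugs, disc origin 4 mm above this point, top of its bar 55 mm above. Disc off the gaps: pins stand on the lugs, origin 13 mm above this point.
- cover (a joint): Round clear cover of the counter, hinged at its right (the counter's -y side): 0 closed, grows as its left edge swings up and over to the right, stop at 1.85 rad; starts wide open at 1.55 to 1.8. A friction hinge (0.15 N m) holds it wherever it is left. It cannot close over a disc that is not fully home.
- cover_hinge (a point): Point on the cover's hinge axis, 83 mm from the well's axis towards the counter's -y, 62 mm above the worktop; the axis runs along the counter's x. Its frame turns with the cover (closed: as the counter's). In that frame the cover is a shell 142 mm across centred at y = +83 mm, z = -5 to 19 mm, its flat outer face at z = 19 mm.
- cover_tab (a point): Middle of the outer face of the dark lift tab on the cover's free edge, 163 mm from the hinge; the tab is 22 mm long, 50 mm wide, 7 mm thick. Axes as the cover_hinge's.
- measure_cup: Clear plastic measuring cup, 50 mm across, 46 mm high, standing; origin at the centre of its underside. Leave alone.
- scissors_a: Scissors with blue handles lying flat, 199 mm long, 87 mm wide, 9 mm high; origin at the centre of the underside. Leave alone.
- stapler: Blue stapler lying, 98 mm long, 22 mm wide, 28 mm high; origin at the centre of the underside. Leave alone.
- blue_grip (a point): Point on the axis of the blue disc, 40 mm above its origin, inside its grip bar: the bar is 46 mm long along the disc's x, 22 mm wide along y and goes from 19 mm below to 11 mm above this point. Grip it across its width.
- hub_top (a point): Point on the axis of the well, 13 mm above its floor, level with the tops of the drive hub's six equal dark lugs. They stand in a ring 30 mm from the axis, 60 degrees apart; the gaps take the disc's pins within about 3 degrees either way. The hub's angle is unknown (this point does not turn with it); its gearbox holds it up to 0.8 N m. A turn of 60 degrees always meets a gap.

How it is judged:
By the outcome, as a careful person would: the job done as asked, in the order asked, and still so for the second after the job is handed in, with the robot touching nothing.
It also fails if it takes over 64 s, if anything falls off the work surface, if the arm or the gripper's body presses on something with over 40 N, if the wrist force passes 120 N, or if a joint passes its speed limit or range.

## Working session

There is one attempt and no reset: what is moved stays moved. The work goes in short steps, Python scripts to look and compute and a tool call to move; the robot and the scene stay as the last step left them, time stands still between calls to the robot, and variables do not carry over. Pictures are saved under pics/ and viewed, at most 13 in all, crops included, and the job is handed in when it is done.

Besides the shell and the picture viewer there is one more tool, called by a JSON object that holds its "method" and its "body". arm_command: Moves the arm, as the interface text tells. Its arguments: {"type":"object","properties":{"steps":{"type":"array"},"squeeze":{"type":"number"}},"required":["steps"]}

```bash
ls; mkdir -p pics
python3 - <<'E'
from rig import *
import cv2
for n in("scene","top"):
    cv2.imwrite(f"pics/{n}0.png",capture(n)[:,:,::-1])
    c=get_calibration(n);print(n,c)
print(get_calibration("wrist"));print(sense())
E
```

```text
pics
scene {'intrinsics': array([[478.23781325,   0.        , 317.4618402 ],
       [  0.        , 478.23781325, 196.66530068],
       [  0.        ,   0.        ,   1.        ]]), 'D': array([-0.14507514,  0.        ,  0.        ,  0.        ,  0.        ]), 'rvec': array([ 1.8362724 , -1.69001213,  0.6965197 ]), 'tvec': array([-112.97954898,  397.36754518,  749.81903623])}
top {'intrinsics': array([[370.33948366,   0.        , 318.01779024],
       [  0.        , 370.33948366, 200.22404997],
       [  0.        ,   0.        ,   1.        ]]), 'D': array([0.01977679, 0.        , 0.        , 0.        , 0.        ]), 'rvec': array([ 2.10351057, -2.10762708,  0.16270596]), 'tvec': array([-57.31584148, 481.57351627, 827.94519306])}
{'intrinsics': array([[278.41730124,   0.        , 318.51110013],
       [  0.        , 278.41730124, 197.68315264],
       [  0.        ,   0.        ,   1.        ]]), 'D': array([0.00408779, 0.        , 0.        , 0.        , 0.        ]), 'T_tool_cam': array([[-2.84138024e-04, -9.59358159e-01, -2.82191144e-01,
         7.22380529e+01],
       [ 9.99999
[... 232 characters left out ...]
e+00]])}
{'time_s': 0.1, 'joints': array([ 1.08560814e+00,  3.13393101e-01,  1.49835173e+00, -2.45092094e-05,
        1.33100016e+00, -2.23406351e-01]), 'dq': array([ 0.00026306, -0.00133074, -0.0034063 ,  0.00036736, -0.00092514,
       -0.00061996]), 'tau': array([ 2.62877482e-03, -4.12904871e+01, -2.60138851e+01, -1.19001988e-04,
        3.00046224e-03,  2.95932090e-06]), 'eef_pos': array([135.79042112, 506.91569403, 244.79630846]), 'ee_rot': array([-1.88727751e-04,  1.30514577e-01,  9.91446223e-01, -5.44511867e-04]), 'force': array([ 0.29320365, -0.43547172,  1.19377592]), 'wrist_torque': array([ 0.00331867, -0.00654121, -0.00842223]), 'grip_force': 0.0, 'grip_width': 1.0001761634217439}
```

View pics/top0.png

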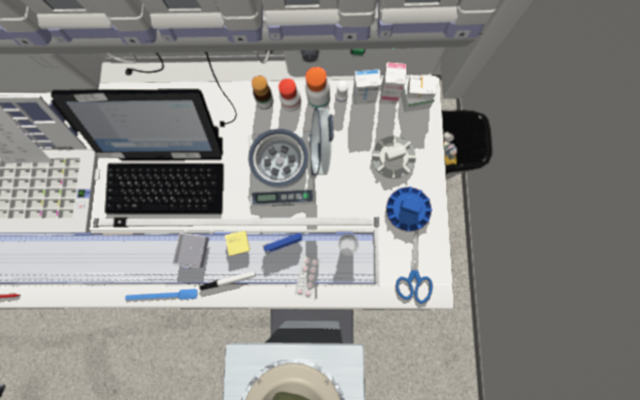

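View pics/scene0.png

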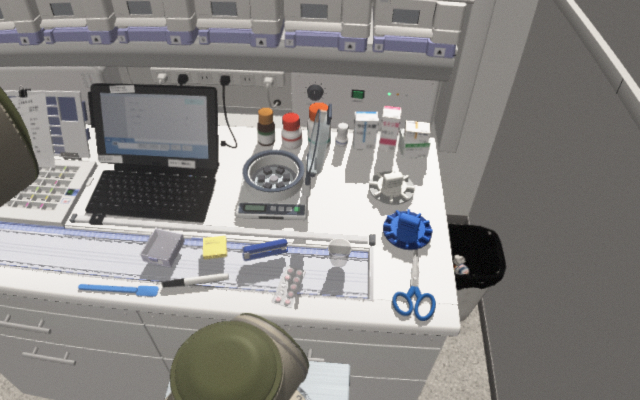

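Top view: blue disc at about (409,209), well at (279,157), cover standing on edge at x≈321 px, white disc at (393,157), cup at (348,243). Scene view: blue disc at (408,230), well at (275,172). I'll measure roughly next, then move over the disc.

```bash
cat > h.py <<'E'
from rig import *
import cv2,numpy as np
from scipy.spatial.transform import Rotation as R
def cam(name,s=None):
    c=get_calibration(name);K=c["intrinsics"];D=c["D"]
    if name=="wrist":
        s=s or sense();q=s["ee_rot"];T=np.eye(4);T[:3,:3]=R.from_quat([q[1],q[2],q[3],q[0]]).as_matrix();T[:3,3]=s["eef_pos"]
        M=T@c["T_tool_cam"];return K,D,M[:3,:3],M[:3,3]
    r=cv2.Rodrigues(c["rvec"])[0];return K,D,r.T,-r.T@c["tvec"]
def cast(C,px,z):
    K,D,A,o=C
    u=cv2.undistortPoints(np.array(px,float).reshape(-1,1,2),K,D)[:,0]
    d=np.c_[u,np.ones(len(u))]@A.T
    return o+d*((z-o[2])/d[:,2])[:,None]
def proj(C,P):
    K,D,A,o=C
    return cv2.projectPoints((np.array(P,float).reshape(-1,3)-o)@A,np.zeros(3),np.zeros(3),K,D)[0][:,0]
def blue(im,s=110,v=60):
    h=cv2.cvtColor(im,cv2.COLOR_RGB2HSV);return cv2.inRange(h,(100,s,v),(125,255,255))
def tool(s):
    q=s["ee_rot"];return R.from_quat([q[1],q[2],q[3],q[0]]).as_matrix()
E
python3 - <<'E'
from h import *
for n in("top","scene"):
    im=cv2.imread(f"pics/{n}0.png")[:,:,::-1].copy();C=cam(n)
    k,l,st,ce=cv2.connectedComponentsWithStats(blue(im))
    for i in range(1,k):
        if st[i,4]>150:print(n,ce[i],st[i],cast(C,[ce[i]],18)[0].round())
C=cam("top");print(cast(C,[(279,157)],56),cast(C,[(321,140)],130), cast(C,[(393,157)],20),cast(C,[(348,243)],30),C[3])
im=cv2.imread("pics/top0.png")[90:240,230:450];cv2.imwrite("pics/c1.png",cv2.resize(im,None,fx=3.6,fy=3.6,interpolation=2))
E
```

```text
top [408.4887218  208.76349966] [ 387  187   44   44 1463] [ 465. -274.   18.]
top [283.24719101 242.0411985 ] [264 233  38  18 267] [385.  26.  18.]
top [414.38141026 285.41987179] [396 271  36  32 312] [ 286. -279.   18.]
top [167.4719764  294.90560472] [126 290  71  10 339] [263. 295.  18.]
scene [406.99572954 229.75231317] [ 384  210   48   39 1405] [ 461. -274.   18.]
scene [264.25531915 244.99468085] [244 240  43  11 188] [392.  31.  18.]
scene [124.11401425 289.05700713] [ 79 285  79  11 421] [253. 294.  18.]
scene [414.28455285 302.17276423] [393 286  42  35 492] [ 277. -280.   18.]
[[584.89364823  34.70185838  56.        ]] [[599.28007538 -67.66319068 130.        ]] [[ 593.47512955 -241.72830198   20.        ]] [[ 382.10149597 -128.00516393   30.        ]] [316.79240563 -89.10611646 901.32905852]
```

View pics/c1.png

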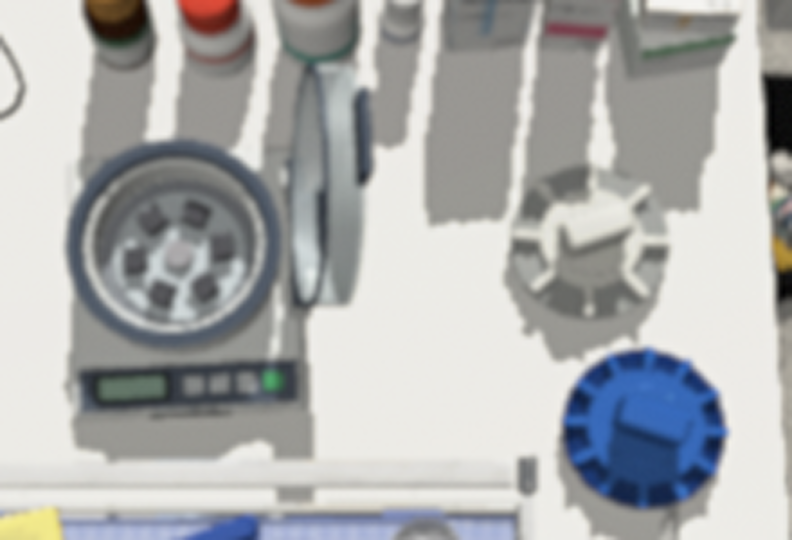

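The crop shows the six lugs clearly, e.g. at crop (153,218), (197,212), (222,248), and the hub centre at (180,255). The grip bar points about 70° from world x. I'll move to view the well, then the disc.

{"method": "arm_command", "body": {"steps": [[[1,-0.9,-0.68,0.06,0,0,0],[1,-0.9,-0.68,0.06,0,0,0],[1,-0.9,-0.68,0.06,0,0,0],[1,-0.9,-0.68,0.06,0,0,0],[1,-0.9,-0.68,0.06,0,0,0],[1,-0.9,-0.68,0.06,0,0,0],[1,-0.9,-0.68,0.06,0,0,0],[1,-0.9,-0.68,0.06,0,0,0]]]}}

```text
time_s: 1.1
eef_pos: [414.0, 149.5, 221.1]
ee_rot: [-0.0, 0.131, 0.991, 0.0]
force: [0.5, 0.1, -0.5]
grip_width: 0.999
grip_force: 0.0
```

{"method": "arm_command", "body": {"steps": [[[1,-0.9,-0.68,0.06,0,0,0],[1,-0.9,-0.68,0.06,0,0,0],[1,0,0,0,0,0,0]]]}}

```text
time_s: 1.48
eef_pos: [483.8, 59.6, 214.4]
ee_rot: [-0.001, 0.133, 0.991, -0.0]
force: [0.1, 0.2, -0.1]
grip_width: 0.999
grip_force: 0.0
```

Run:
```python
from h import *
import pickle
s=sense();im=capture("wrist");pickle.dump((s,im),open("w1.pkl","wb"));print(s["eef_pos"],s["ee_rot"],s["joints"],s["time_s"])
p=proj(cam("wrist",s),[(585,35,33)])[0];print(p)
cv2.imwrite("pics/w1.png",im[:,:,::-1])
```

```text
[483.77163655  59.63232123 214.4263564 ] [-5.61428953e-04  1.32567095e-01  9.91173858e-01 -1.81538498e-04] [-1.18097412e-01  2.58451204e-01  1.65391608e+00 -3.67439026e-04
  1.23035352e+00 -1.42285383e+00] 1.475
[321.18976326 263.319424  ]
```

View pics/w1.png

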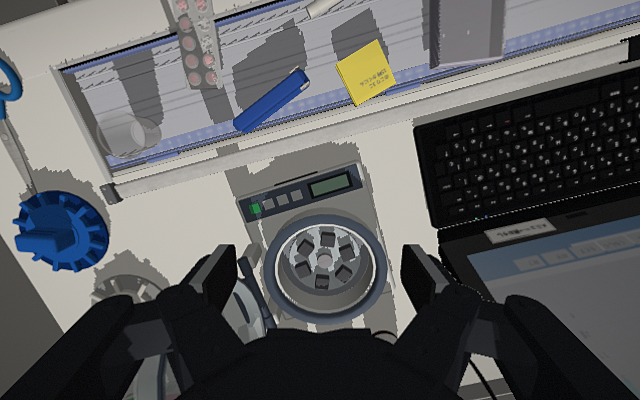

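Wrist view: well rim centred near (325,267) px, six dark lugs around (323,260), blue disc on the left at (62,235). I'll extract the lugs and the rim.

```bash
cat >> h.py <<'E'
def lugs(im,C,c,z=33,show=None):
    p=proj(C,[(c[0],c[1],z)])[0];g=cv2.cvtColor(im,cv2.COLOR_RGB2GRAY)
    m=(g<90).astype(np.uint8);ring=np.zeros_like(m)
    th=np.linspace(0,6.28,60);P=[(c[0]+42*np.cos(t),c[1]+42*np.sin(t),z) for t in th]
    cv2.fillPoly(ring,[proj(C,P).astype(int)],1)
    k,l,st,ce=cv2.connectedComponentsWithStats(m&ring)
    return [(st[i,4],cast(C,[ce[i]],z)[0]) for i in range(1,k) if st[i,4]>25]
E
python3 - <<'E'
from h import *
import pickle
s,im=pickle.load(open("w1.pkl","rb"));C=cam("wrist",s)
for a,p in lugs(im,C,(585,35)):print(a,p.round(1),np.degrees(np.arctan2(p[1]-35,p[0]-585)))
t=cv2.imread("pics/top0.png")[:,:,::-1].copy();C2=cam("top")
print("top")
for a,p in lugs(t,C2,(585,35)):print(a,p.round(1),np.degrees(np.arctan2(p[1]-35,p[0]-585)))
cr=im[160:330,215:400]
cv2.imwrite("pics/c2.png",cv2.resize(cr[:,:,::-1],None,fx=3.5,fy=3.5,interpolation=2))
E
```

```text
201 [555.1  50.6  33. ] 152.4409424440059
218 [559.   21.6  33. ] -152.7938266440691
197 [578.5  68.5  33. ] 101.04373190776579
35 [574.3  41.1  33. ] 150.4033272450286
452 [607.5  18.6  33. ] -36.03930585730212
221 [586.6  10.7  33. ] -86.18031914623154
225 [605.7  58.1  33. ] 48.12763639610995
top
37 [612.2  26.   33. ] -18.336715476833504
27 [606.2  55.   33. ] 43.35615306432432
```

View pics/c2.png

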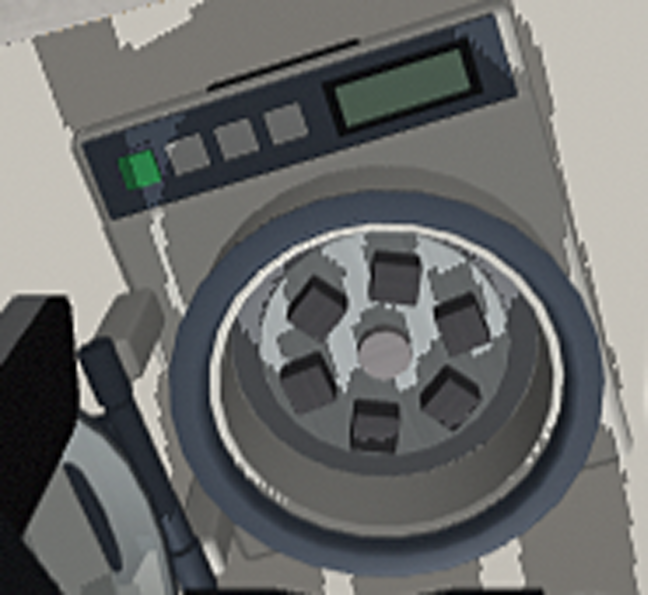

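Opposite lugs pair up: centre about (582.4, 39.7), lugs at 38° mod 60, so gaps at 8° mod 60. Next I'll fit the ring and, if the view allows, the disc.

```bash
cat >> h.py <<'E'
def circ(P):
    A=np.c_[2*P[:,:2],np.ones(len(P))];x=np.linalg.lstsq(A,(P[:,:2]**2).sum(1),rcond=None)[0]
    return x[0],x[1],np.sqrt(x[2]+x[0]**2+x[1]**2)
def ring(im,C,c,z,r0,r1,grad=1):
    # radial search for strongest edge between r0..r1 on plane z, robust circle
    g=cv2.GaussianBlur(cv2.cvtColor(im,cv2.COLOR_RGB2GRAY),(3,3),0).astype(np.float32);P=[]
    rr=np.arange(r0,r1,.25)
    for t in np.linspace(0,2*np.pi,120,endpoint=False):
        W=np.c_[c[0]+rr*np.cos(t),c[1]+rr*np.sin(t),np.full(len(rr),z)]
        q=proj(C,W).astype(np.float32)
        v=cv2.remap(g,q[None,:,0].copy(),q[None,:,1].copy(),1)[0];d=grad*np.gradient(np.convolve(v,np.ones(7)/7,'same'))
        d[:8]=0;d[-8:]=0;i=d.argmax();P.append(W[i])
    P=np.array(P);k=np.ones(len(P),bool)
    for _ in range(8):
        x=circ(P[k]);e=np.abs(np.hypot(P[:,0]-x[0],P[:,1]-x[1])-x[2]);k=e<max(1.0,1.5*np.median(e))
    return x,k.sum()
E
python3 - <<'E'
from h import *
import pickle
s,im=pickle.load(open("w1.pkl","rb"));C=cam("wrist",s);C2=cam("top");C3=cam("scene")
t=cv2.imread("pics/top0.png")[:,:,::-1].copy();sc=cv2.imread("pics/scene0.png")[:,:,::-1].copy()
for n,i,c in(("w",im,C),("t",t,C2),("s",sc,C3)):
    for g,a,b in((1,64,82),(-1,52,69)): print(n,g,[np.round(v,1) for v in ring(i,c,(583,39),56,a,b,g)[0]],ring(i,c,(583,39),56,a,b,g)[1])
# blue disc in the three views
for n,i,c in(("w",im,C),("t",t,C2),("s",sc,C3)):
    m=blue(i);k,l,st,ce=cv2.connectedComponentsWithStats(m);j=1+st[1:,4].argmax();
    cn=max(cv2.findContours((l==j).astype(np.uint8),0,1)[0],key=cv2.contourArea)
    hull=cv2.convexHull(cn)[:,0].astype(float);P=cast(c,hull,17);print(n,ce[j],np.round(circ(P),1))
E
```

```text
w 1 [np.float64(585.0), np.float64(39.2), np.float64(72.6)] 73
w -1 [np.float64(582.3), np.float64(40.0), np.float64(58.6)] 120
t 1 [np.float64(585.2), np.float64(38.1), np.float64(71.8)] 80
t -1 [np.float64(583.7), np.float64(37.4), np.float64(60.6)] 113
s 1 [np.float64(585.4), np.float64(37.3), np.float64(72.9)] 69
s -1 [np.float64(581.3), np.float64(37.5), np.float64(60.2)] 89
w [ 60.27774372 233.3057429 ] [ 466.  -275.4   57.2]
t [408.4887218  208.76349966] [ 465.6 -274.6   52.1]
s [406.99572954 229.75231317] [ 465.4 -274.7   54.7]
```

```bash
cat >> h.py <<'E'
def plan(s,P,yaw,opening=1):
    """per-row shares to visit world points P with tool-down yaw targets (deg)"""
    A=tool(s);p=s["eef_pos"];y=np.degrees(np.arctan2(A[1,0],A[0,0]));out=[]
    for q,w in zip(P,yaw):
        d=(np.array(q)-p);r=np.radians(y);x=np.array([np.cos(r),np.sin(r),0]);yy=np.array([np.sin(r),-np.cos(r),0])
        sh=np.array([d@x,d@yy,-d[2]])/50;tz=-np.radians((w-y+180)%360-180)/.15
        out.append([opening]+[round(float(v),2) for v in sh]+[0,0,round(float(tz),2)]);p=np.array(q);y=w
    return out
E
python3 - <<'E'
from h import *
s=sense();A=tool(s);print(np.degrees(np.arctan2(A[1,0],A[0,0])))
P=[(440,20,230),(415,-25,245)]+[(415+50*k/5,-25-250*k/5,245-15*k) for k in range(1,6)]+[(465,-275,160)]
n=len(P);y=[165-8.5*(k+1) for k in range(n)]
P+=[(465,-275,150)]*3;y+=[88.5,80,70]
for r in plan(s,P,y):print(r)
E
```

```text
164.86316189490464
[1, 0.61, -1.02, -0.31, 0, 0, 0.97]
[1, 0.1, -1.02, -0.3, 0, 0, 0.99]
[1, -0.7, -0.74, 0.3, 0, 0, 0.99]
[1, -0.8, -0.63, 0.3, 0, 0, 0.99]
[1, -0.89, -0.51, 0.3, 0, 0, 0.99]
[1, -0.95, -0.37, 0.3, 0, 0, 0.99]
[1, -0.99, -0.22, 0.3, 0, 0, 0.99]
[1, 0.0, 0.0, 0.2, 0, 0, 0.99]
[1, 0.0, 0.0, 0.2, 0, 0, 0.99]
[1, 0.0, 0.0, 0.0, 0, 0, 0.99]
[1, 0.0, 0.0, 0.0, 0, 0, 1.16]
```

{"method": "arm_command", "body": {"steps": [[[1,0.61,-1,-0.31,0,0,0.97],[1,0.1,-1,-0.3,0,0,0.99],[1,-0.7,-0.74,0.3,0,0,0.99],[1,-0.8,-0.63,0.3,0,0,0.99],[1,-0.89,-0.51,0.3,0,0,0.99],[1,-0.95,-0.37,0.3,0,0,0.99],[1,-0.99,-0.22,0.3,0,0,0.99],[1,0,0,0.2,0,0,0.99]]]}}

```text
time_s: 2.52
eef_pos: [466.4, -273.1, 159.7]
ee_rot: [-0.0, 0.664, 0.747, -0.0]
force: [-0.3, 1.7, 0.5]
grip_width: 0.999
grip_force: 0.0
```

{"method": "arm_command", "body": {"steps": [[[1,0,0,0.2,0,0,0.99],[1,0,0,0,0,0,0.99],[1,0,0,0,0,0,1],[1,0,0,0,0,0,0]]]}}

```text
time_s: 3.02
eef_pos: [466.5, -270.6, 150.9]
ee_rot: [-0.0, 0.811, 0.585, 0.0]
force: [0.4, -0.6, -0.4]
grip_width: 0.998
grip_force: 0.0
```

Run:
```python
from h import *
import pickle
s=sense();im=capture("wrist");pickle.dump((s,im),open("w2.pkl","wb"));A=tool(s);print(s["eef_pos"],np.degrees(np.arctan2(A[1,0],A[0,0])),s["joints"],s["time_s"])
C=cam("wrist",s);print(proj(C,[(465,-275,51),(465,-275,21)]))
cv2.imwrite("pics/w2.png",im[:,:,::-1])
```

```text
[ 466.53139023 -270.63034132  150.88830648] 71.64914518240543 [-7.43030977e-01  4.35531553e-01  1.58239999e+00  9.77847003e-05
  1.12397514e+00 -4.22790433e-01] 3.025
[[319.04248784 207.26637135]
 [318.97655148 197.56164586]]
```

View pics/w2.png

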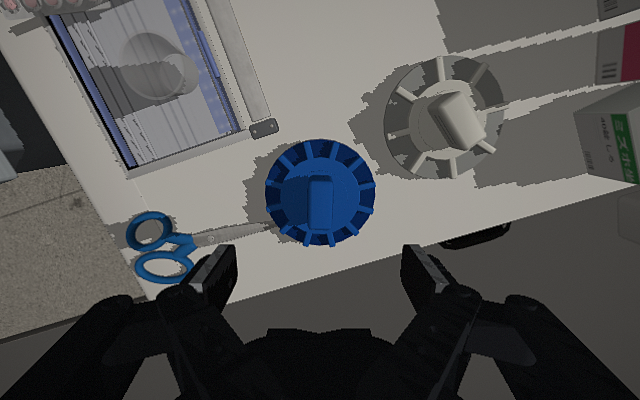

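The blue disc is centred at about (320,192), with its bar upright in the image at (321,203), nearly along tool x. The scissors tip is close at (270,228) but clear of the fingers.

Run:
```python
from h import *
import pickle
s,im=pickle.load(open("w2.pkl","rb"));C=cam("wrist",s)
m=blue(im,110,40);k,l,st,ce=cv2.connectedComponentsWithStats(m[:, :]);
j=l[200,321];M=(l==j).astype(np.uint8)
hull=cv2.convexHull(max(cv2.findContours(M,0,1)[0],key=cv2.contourArea))[:,0].astype(float)
for z in(9,17,21):print("disc",np.round(circ(cast(C,hull,z)),1))
cr=cv2.cvtColor(im,cv2.COLOR_RGB2GRAY)[165:245,280:362].astype(int)
print(cr[25:60:5,20:62:2])
# bar top face: bright
for th in (75,85,95):
    b=((cv2.cvtColor(im,cv2.COLOR_RGB2GRAY)>th)&(M>0)).astype(np.uint8);b[:,:300]=0;b[:,345:]=0
    k,l,st,ce=cv2.connectedComponentsWithStats(b);j=1+st[1:,4].argmax();print(th,st[j],ce[j],cast(C,[ce[j]],51)[0])
cv2.imwrite("pics/c3.png",cv2.resize(im[130:255,255:385,::-1],None,fx=4.5,fy=4.5,interpolation=2))
```

```text
disc [ 465.  -277.2   56.4]
disc [ 465.7 -275.    54.8]
disc [ 466.1 -273.9   53.9]
[[35 36 34 38 32 44 59 58 57 59 58 60 55 60 59 63 61 59 59 59 57]
 [34 36 32 36 32 45 59 57 57 56 58 59 57 60 59 59 56 60 58 58 60]
 [35 35 34 37 33 44 59 57 58 57 57 59 60 58 60 59 55 57 60 58 58]
 [34 34 34 34 30 46 55 56 56 56 58 59 59 57 61 60 46 57 57 58 58]
 [35 37 37 37 33 46 56 59 59 57 56 60 59 59 59 61 51 57 59 55 59]
 [32 35 33 35 35 46 58 58 59 59 59 58 60 61 60 63 43 58 58 57 59]
 [36 34 35 32 32 47 58 56 60 57 59 57 58 59 60 63 55 58 59 57 59]]Traceback (most recent call last):
  File "<stdin>", line 13, in <module>
ValueError: attempt to get argmax of an empty sequence
```

Run:
```python
from h import *
import pickle
s,im=pickle.load(open("w2.pkl","rb"));C=cam("wrist",s)
g=cv2.cvtColor(im,cv2.COLOR_RGB2GRAY).astype(float)
rows=np.arange(186,224);L=[]
for r in rows:
    v=g[r,304:316];L.append(304+np.interp(46,v,np.arange(12)) if 0 else 304+np.argmax(v>46)-(v[np.argmax(v>46)]-46)/max(1,(v[np.argmax(v>46)]-v[np.argmax(v>46)-1])))
f=np.polyfit(rows,L,1);res=np.array(L)-np.polyval(f,rows);k=abs(res)<1;f=np.polyfit(rows[k],np.array(L)[k],1)
a,b=cast(C,[(np.polyval(f,190),190),(np.polyval(f,222),222)],51);print(f,a,b,np.degrees(np.arctan2(*(a-b)[1::-1])))
Rr=[326+np.argmin(g[r,326:338]) for r in rows];print(Rr)
A=tool(s);print(A.T@(np.r_[cast(C,[(321,203)],51)[0]]-s["eef_pos"]),A.T@(np.array([465.6,-275,51])-s["eef_pos"]))
```

```text
[-1.14802773e-02  3.12439312e+02] [ 462.77498138 -258.00774977   51.        ] [ 453.08983744 -285.38994527   51.        ] 70.52119877107698
[np.int64(333), np.int64(333), np.int64(333), np.int64(333), np.int64(333), np.int64(333), np.int64(333), np.int64(333), np.int64(333), np.int64(333), np.int64(333), np.int64(333), np.int64(333), np.int64(333), np.int64(333), np.int64(333), np.int64(333), np.int64(333), np.int64(332), np.int64(332), np.int64(332), np.int64(332), np.int64(332), np.int64(332), np.int64(332), np.int64(332), np.int64(332), np.int64(332), np.int64(332), np.int64(332), np.int64(332), np.int64(332), np.int64(332), np.int64(332), np.int64(332), np.int64(332), np.int64(332), np.int64(332)]
[-0.78755258  1.63090938 99.88773893] [-4.46158242  0.51668819 99.88724889]
```

{"method": "arm_command", "body": {"steps": [[[0.6,-0.09,0.02,0.7,0,0,0.09],[0.6,0,0,0.7,0,0,0],[0.6,0,0,0.5,0,0,0],[0.6,0,0,0.3,0,0,0],[0.6,0,0,0,0,0,0]]], "squeeze": 40}}

```text
time_s: 3.7
eef_pos: [465.7, -276.0, 40.4]
ee_rot: [-0.001, 0.815, 0.579, -0.0]
force: [0.3, -1.2, 0.3]
grip_width: 0.598
grip_force: 0.0
```

{"method": "arm_command", "body": {"steps": [[[0,0,0,0,0,0,0],[0,0,0,0,0,0,0],[0,0,0,0,0,0,0],[0,0,0,0,0,0,0]]], "squeeze": 40}}

```text
time_s: 4.2
eef_pos: [466.4, -276.8, 41.9]
ee_rot: [0.001, 0.815, 0.579, 0.0]
force: [0.0, 1.1, 7.6]
grip_width: 0.248
grip_force: 40.7
```

Run:
```python
from h import *
s=sense();x,y,z=s["eef_pos"];A=tool(s);print(np.degrees(np.arctan2(A[1,0],A[0,0])),s["wrist_torque"])
P=[(x,y,z+10),(x,y,z+40),(x-5,y+15,z+80),(450,-230,150),(430,-190,160),(422,-145,160),(420,-100,160),(420,-55,160),(425,-10,160),(450,25,160),(490,36,160),(535,38.5,155),(570,38.5,150),(583.5,38.5,145),(583.5,38.5,145)]
yw=[71]*6+[70]*4+[68]*5
for r in plan(s,P,yw,0):print(r)
```

```text
70.73429165364209 [0.21691782 0.15356791 0.05599148]
[0, 0.0, 0.0, -0.2, 0, 0, -0.03]
[0, 0.0, 0.0, -0.6, 0, 0, -0.0]
[0, 0.25, -0.19, -0.8, 0, 0, -0.0]
[0, 0.53, -0.42, -0.56, 0, 0, -0.0]
[0, 0.63, -0.64, -0.2, 0, 0, -0.0]
[0, 0.8, -0.44, 0.0, 0, 0, -0.0]
[0, 0.84, -0.33, 0.0, 0, 0, 0.12]
[0, 0.85, -0.31, 0.0, 0, 0, -0.0]
[0, 0.88, -0.21, 0.0, 0, 0, -0.0]
[0, 0.83, 0.23, 0.0, 0, 0, -0.0]
[0, 0.48, 0.68, 0.0, 0, 0, 0.23]
[0, 0.38, 0.82, 0.1, 0, 0, -0.0]
[0, 0.26, 0.65, 0.1, 0, 0, -0.0]
[0, 0.1, 0.25, 0.1, 0, 0, -0.0]
[0, 0.0, 0.0, -0.0, 0, 0, -0.0]
```

{"method": "arm_command", "body": {"steps": [[[0,0,0,-0.2,0,0,0],[0,0,0,-0.6,0,0,0],[0,0.25,-0.19,-0.8,0,0,0],[0,0.53,-0.42,-0.56,0,0,0],[0,0.63,-0.64,-0.2,0,0,0],[0,0.8,-0.44,0,0,0,0],[0,0.84,-0.33,0,0,0,0.12],[0,0.85,-0.31,0,0,0,0]]]}}

```text
time_s: 5.2
eef_pos: [420.6, -52.5, 159.3]
ee_rot: [0.0, 0.821, 0.571, 0.0]
force: [0.2, -0.0, -1.7]
grip_width: 0.244
grip_force: 39.7
```

{"method": "arm_command", "body": {"steps": [[[0,0.88,-0.21,0,0,0,0],[0,0.83,0.23,0,0,0,0],[0,0.48,0.68,0,0,0,0.23],[0,0.38,0.82,0.1,0,0,0],[0,0.26,0.65,0.1,0,0,0],[0,0.1,0.25,0.1,0,0,0],[0,0,0,0,0,0,0],[0,0,0,0,0,0,0]]]}}

```text
time_s: 6.2
eef_pos: [584.9, 38.3, 144.1]
ee_rot: [-0.0, 0.83, 0.557, -0.0]
force: [-0.4, 0.4, -2.2]
grip_width: 0.249
grip_force: 39.9
```

Run:
```python
from h import *
s=sense();A=tool(s);print(s["eef_pos"],np.degrees(np.arctan2(A[1,0],A[0,0])),s["grip_width"],s["force"],A[:,2])
a=capture("top");b=capture("scene");s=sense();w=capture("wrist")
cv2.imwrite("pics/a3.png",np.hstack([np.hstack([cv2.resize(i,None,fx=2,fy=2) for i in (a[60:260,200:400],b[60:260,190:390])])])[:,:,::-1]); 
cv2.imwrite("pics/w3.png",w[:,:,::-1])
# disc centre by hull, at mid-plate height from TCP: TCP-41.9+17
z=s["eef_pos"][2]-41.5+17
for n,i,C in(("top",a,cam("top")),("scene",b,cam("scene")),("wrist",w,cam("wrist",s))):
    m=blue(i,110,40);p=proj(C,[s["eef_pos"]-[0,0,20]])[0].astype(int);l=cv2.connectedComponents(m)[1]
    sub=l[max(0,p[1]-40):p[1]+40,max(0,p[0]-40):p[0]+40];v=np.bincount(sub[sub>0]);
    hull=cv2.convexHull(np.argwhere(l==v.argmax())[:,::-1].astype(np.int32))[:,0].astype(float)
    print(n,p,np.round(circ(cast(C,hull,z)),1))
```

```text
[584.92544884  38.3326202  144.1352902 ] 67.71702080614573 0.24893509464786778 [-0.40044715  0.44033396 -2.20646549] [-3.46939077e-04 -5.77885425e-06 -9.99999940e-01]
top [273 147] [582.2  34.5  50. ]
scene [271 147] [582.7  38.4  52.9]
wrist [319 242] [585.1  39.7  55.1]
```

View pics/a3.png

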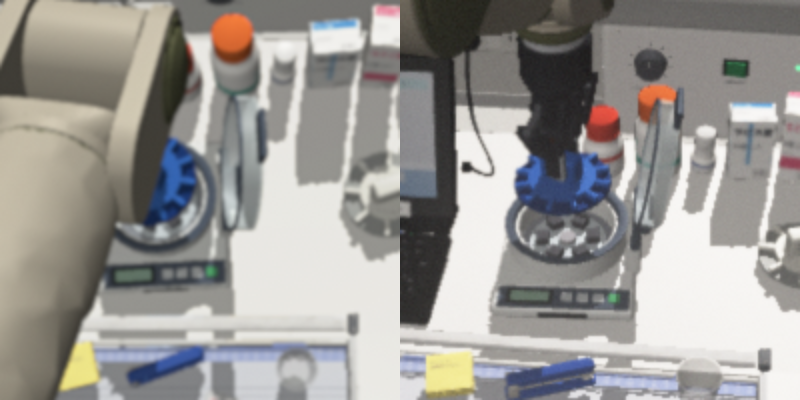

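The disc is held level above the well, and the left gap is clear in both views. I'll lower it to just above the rim and compare the disc edge with the rim in the wrist view.

{"method": "arm_command", "body": {"steps": [[[0,0,0,0.4,0,0,0],[0,0,0,0.4,0,0,0],[0,0,0,0,0,0,0]]]}}

```text
time_s: 6.72
eef_pos: [584.6, 38.3, 103.0]
ee_rot: [-0.001, 0.83, 0.557, -0.001]
force: [-0.3, -0.9, -1.0]
grip_width: 0.251
grip_force: 39.8
```

Run:
```python
from h import *
import pickle
s=sense();w=capture("wrist");b=capture("scene");pickle.dump((s,w,b),open("w4.pkl","wb"))
A=tool(s);print(s["eef_pos"],s["force"])
C=cam("wrist",s);z=s["eef_pos"][2]-41.5
for n,i,c in(("w",w,C),("s",b,cam("scene"))):
    print(n,[(np.round(q,1),k) for q,k in(ring(i,c,(584,38.5),56,64,82,1),ring(i,c,(584,38.5),56,52,69,-1))])
    m=blue(i,110,40);l=cv2.connectedComponents(m)[1];p=proj(c,[s["eef_pos"]-[0,0,20]])[0].astype(int)
    sub=l[p[1]-40:p[1]+40,p[0]-40:p[0]+40];v=np.bincount(sub[sub>0])
    hull=cv2.convexHull(np.argwhere(l==v.argmax())[:,::-1].astype(np.int32))[:,0].astype(float)
    for dz in(15,17,21):print("disc",np.round(circ(cast(c,hull,z+dz)),1))
cv2.imwrite("pics/w4.png",cv2.resize(w[90:330,200:440,::-1],None,fx=2.4,fy=2.4,interpolation=2))
```

```text
[584.64102615  38.34098228 102.95834118] [-0.30450205 -0.948558   -1.00871266]
w [(array([585.5,  38.7,  72.4]), np.int64(74)), (array([585.2,  38.4,  59.9]), np.int64(69))]
disc [584.   38.9  55.9]
disc [584.4  39.7  55.2]
disc [585.1  41.4  53.7]
s [(array([585.7,  37.8,  72.3]), np.int64(68)), (array([584.6,  37.5,  60.5]), np.int64(76))]
disc [587.4  39.2  53.6]
disc [585.2  38.8  53.4]
disc [580.8  37.9  53.1]
```

View pics/w4.png

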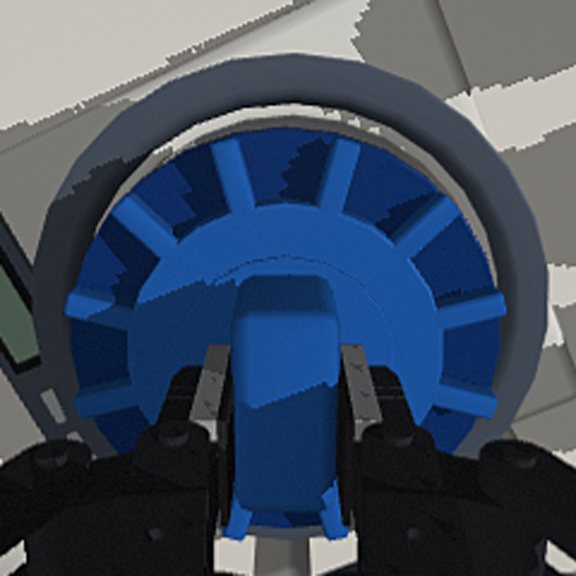

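The disc is nearly concentric with the rim, about 1 mm off. I'll correct that and lower it gently.

{"method": "arm_command", "body": {"steps": [[[0,-0.01,0.02,0.15,0,0,0],[0,0,0,0.15,0,0,0],[0,0,0,0.1,0,0,0],[0,0,0,0,0,0,0]]]}}

```text
time_s: 7.32
eef_pos: [586.1, 37.5, 83.3]
ee_rot: [-0.0, 0.83, 0.557, -0.0]
force: [0.2, -0.1, -2.7]
grip_width: 0.249
grip_force: 39.9
```

{"method": "arm_command", "body": {"steps": [[[0,0,0,0.06,0,0,0],[0,0,0,0.04,0,0,0],[0,0,0,0,0,0,0]]]}}

```text
time_s: 7.7
eef_pos: [586.2, 37.5, 78.7]
ee_rot: [-0.0, 0.83, 0.557, -0.0]
force: [0.0, 0.3, -1.8]
grip_width: 0.251
grip_force: 39.9
```

{"method": "arm_command", "body": {"steps": [[[0,0,-0.01,0.06,0,0,0],[0,0,0,0.06,0,0,0],[0,0,0,0,0,0,0]]]}}

```text
time_s: 8.07
eef_pos: [585.7, 37.6, 72.5]
ee_rot: [-0.0, 0.83, 0.557, -0.0]
force: [0.6, 0.8, -1.8]
grip_width: 0.247
grip_force: 39.9
```

{"method": "arm_command", "body": {"steps": [[[0,0,0,0.04,0,0,0],[0,0,0,0.04,0,0,0],[0,0,0,0,0,0,0]]]}}

```text
time_s: 8.45
eef_pos: [585.7, 37.6, 68.6]
ee_rot: [-0.0, 0.83, 0.557, -0.0]
force: [-0.0, -1.1, -1.4]
grip_width: 0.252
grip_force: 39.9
```

{"method": "arm_command", "body": {"steps": [[[0,0,0,0.03,0,0,0],[0,0,0,0,0,0,0]]]}}

```text
time_s: 8.7
eef_pos: [585.8, 37.6, 67.2]
ee_rot: [-0.0, 0.83, 0.557, -0.0]
force: [-0.6, -0.9, -2.4]
grip_width: 0.246
grip_force: 39.9
```

{"method": "arm_command", "body": {"steps": [[[0,0,0,0.03,0,0,0],[0,0,0,0,0,0,0]]]}}

```text
time_s: 8.95
eef_pos: [585.9, 37.6, 66.0]
ee_rot: [0.0, 0.83, 0.557, 0.0]
force: [-0.5, -0.1, -0.7]
grip_width: 0.251
grip_force: 40.2
```

{"method": "arm_command", "body": {"steps": [[[0,0,0,0.02,0,0,0],[0,0,0,0,0,0,0]]]}}

```text
time_s: 9.2
eef_pos: [585.9, 37.6, 65.9]
ee_rot: [0.0, 0.83, 0.557, 0.0]
force: [-4.7, -0.6, 9.0]
grip_width: 0.248
grip_force: 41.4
```

Run:
```python
from h import *
s=sense();print(s["force"],s["wrist_torque"],s["eef_pos"])
```

```text
[-4.67859676 -0.57677578  8.97500131] [0.03577194 0.70074016 0.00720441] [585.92730455  37.59758595  65.8899512 ]
```

Contact at TCP z 65.9, which is the fully-home height (it would be 75 on the lugs). I'll release and rise.

{"method": "arm_command", "body": {"steps": [[[0.5,0,0,0,0,0,0],[0.5,0,0,0,0,0,0],[0.5,0,0,-0.3,0,0,0],[0.5,0,0,-0.7,0,0,0],[0.5,0,0,-1,0,0,0],[0.5,0,0,-1,0,0,0],[0.3,0,0,-0.8,0,0,0],[0,0,0,0,0,0,0]]]}}

```text
time_s: 10.2
eef_pos: [586.7, 37.6, 259.1]
ee_rot: [0.002, 0.83, 0.557, 0.003]
force: [0.1, -0.6, -0.1]
grip_width: 0.098
grip_force: 0.0
```

Run:
```python
from h import *
import pickle
s=sense();w=capture("wrist");b=capture("scene");pickle.dump((s,w,b),open("w5.pkl","wb"))
print(s["eef_pos"],s["joints"],s["force"])
C=cam("wrist",s);p=proj(C,[(585,38,56)])[0].astype(int);print(p)
m=blue(w,110,40);l=cv2.connectedComponents(m)[1];sub=l[p[1]-30:p[1]+30,p[0]-30:p[0]+30];v=np.bincount(sub[sub>0])
hull=cv2.convexHull(np.argwhere(l==v.argmax())[:,::-1].astype(np.int32))[:,0].astype(float)
for z in(43,45,54):print("disc top rim at z",z,np.round(circ(cast(C,hull,z)),1))
A=np.hstack([w[60:360,140:520],cv2.resize(b[60:260,190:390],(300,300))])
cv2.imwrite("pics/w5.png",A[:,:,::-1])
```

```text
[586.74427847  37.55796905 259.07901085] [-1.35208316e-01  4.40929423e-01  1.27957088e+00  2.68410873e-05
  1.41373500e+00  2.53667681e-01] [ 0.0756541  -0.5801732  -0.05788498]
[316 177]
disc top rim at z 43 [585.9  39.8  54.2]
disc top rim at z 45 [586.1  40.2  53.9]
disc top rim at z 54 [586.7  41.9  52.5]
```

View pics/w5.png

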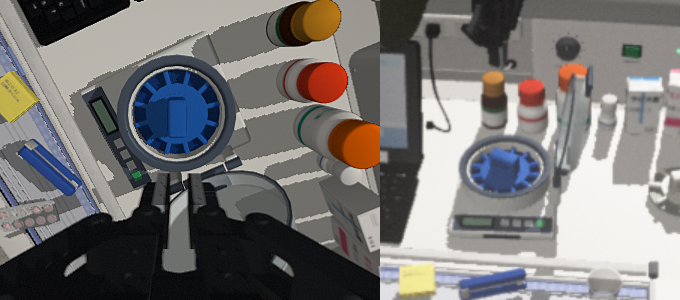

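The disc sits level and concentric in the well. The cover stands open to the right, its tab topmost. Now the counter's heading and the cover's position.

Run:
```python
from h import *
import pickle
C=cam("top");f=lambda *p:np.array(p,float)/3.6+[230,90]
a,b=cast(C,[f(85,383),f(297,364)],20);d=b-a;print("strip top edge heading (deg from -y)",np.degrees(np.arctan2(d[0],-d[1])),a,b)
s,im=pickle.load(open("w1.pkl","rb"));g=lambda x,y:(x/3.5+215,y/3.5+160)
C1=cam("wrist",s);a,b=cast(C1,[g(515,95),g(110,218)],20);d=b-a;print(np.degrees(np.arctan2(d[0],-d[1])))
# tab top in top view at trial heights, scene view too
print(cast(C,[f(362,95),f(362,180)],222))
s=sense()
P=[(587,20,290),(587,-30,305),(587,-80,305),(587,-125,295),(587,-150,265),(587,-150,225),(587,-140,204)]
for r in plan(s,P,[74,80,86,90,90,90,90],0):print(r)
```

```text
strip top edge heading (deg from -y) 4.880449440783314 [496.62659617 100.14559582  20.        ] [508.92372826 -43.87165366  20.        ]
2.346504660669362
[[613.68930344 -88.8564431  222.        ]
 [565.36975645 -88.62990053 222.        ]]
[0, -0.32, 0.16, -0.7, 0, 0, -0.73]
[0, -0.96, 0.28, -0.3, 0, 0, -0.7]
[0, -0.98, 0.17, 0.0, 0, 0, -0.7]
[0, -0.9, 0.06, 0.2, 0, 0, -0.47]
[0, -0.5, 0.0, 0.6, 0, 0, -0.0]
[0, 0.0, 0.0, 0.8, 0, 0, -0.0]
[0, 0.2, -0.0, 0.42, 0, 0, -0.0]
```

{"method": "arm_command", "body": {"steps": [[[0,-0.32,0.16,-0.7,0,0,-0.73],[0,-0.96,0.28,-0.3,0,0,-0.7],[0,-0.98,0.17,0,0,0,-0.7],[0,-0.9,0.06,0.2,0,0,-0.47],[0,-0.5,0,0.6,0,0,0],[0,0,0,0.8,0,0,0],[0,0.2,0,0.4,0,0,0],[0,0,0,0,0,0,0]]]}}

```text
time_s: 11.3
eef_pos: [586.2, -139.3, 202.6]
ee_rot: [-0.002, 0.707, 0.708, -0.001]
force: [0.1, -0.5, 0.1]
grip_width: 0.001
grip_force: 0.0
```

Run:
```python
from h import *
s=sense();A=tool(s);print(s["eef_pos"],np.degrees(np.arctan2(A[1,0],A[0,0])),s["joints"],s["force"],s["time_s"])
H=np.array([-44.5,62]);P=[(590,-118,204)]
for th in np.r_[1.75:0:-0.11,0]:
    r=140 if th<1.45 else 125
    o=19 if th>0.02 else 18
    y=H[0]+r*np.cos(th)-o*np.sin(th)-11; z=H[1]+r*np.sin(th)+o*np.cos(th)+14
    P.append((590-.06*y-3,y,min(z,204)));
for p,r in zip(P,plan(s,P,[90]*len(P),0)):print(np.round(p),r[1:4],r[6])
```

```text
[ 586.22984315 -139.337956    202.60530725] 90.08982298717827 [-4.27596917e-01  5.19207374e-01  1.30778927e+00  3.52467961e-05
  1.31953350e+00 -4.29178139e-01] [ 0.08003062 -0.47151373  0.0841049 ] 11.3
[ 590 -118  204] [0.43, 0.08, -0.03] 0.01
[593. -96. 196.] [0.43, 0.06, 0.17] -0.0
[592. -83. 199.] [0.27, -0.02, -0.08] -0.0
[591. -69. 202.] [0.27, -0.02, -0.05] -0.0
[590. -53. 204.] [0.32, -0.02, -0.05] -0.0
[589. -38. 204.] [0.31, -0.02, -0.0] -0.0
[588. -22. 204.] [0.31, -0.02, -0.0] -0.0
[587.  -8. 204.] [0.3, -0.02, -0.0] -0.0
[587.   7. 203.] [0.29, -0.02, 0.02] -0.0
[586.  20. 195.] [0.27, -0.02, 0.15] -0.0
[585.  33. 186.] [0.25, -0.02, 0.18] -0.0
[584.  44. 176.] [0.23, -0.01, 0.21] -0.0
[584.  55. 164.] [0.21, -0.01, 0.23] -0.0
[583.  64. 152.] [0.18, -0.01, 0.25] -0.0
[583.  71. 138.] [0.15, -0.01, 0.27] -0.0
[582.  77. 124.] [0.12, -0.01, 0.29] -0.0
[582.  82. 109.] [0.09, -0.01, 0.3] -0.0
[582.  84.  94.] [0.05, -0.0, 0.3] -0.0
```

{"method": "arm_command", "body": {"steps": [[[0,0.4,0,0,0,0,0],[0,0.3,0,0,0,0,0],[0,0.3,0,0,0,0,0],[0,0.3,0,0,0,0,0],[0,0.3,0,0,0,0,0],[0,0.3,0,0,0,0,0],[0,0.3,0,0,0,0,0],[0,0.3,0,0,0,0,0]]]}}

```text
time_s: 12.3
eef_pos: [586.9, -13.9, 204.4]
ee_rot: [-0.0, 0.707, 0.708, -0.0]
force: [-0.8, -1.4, -0.2]
grip_width: 0.002
grip_force: 0.4
```

Run:
```python
from h import *
s=sense();print(s["eef_pos"],s["force"])
b=capture("scene");t=capture("top")
cv2.imwrite("pics/s6.png",np.hstack([cv2.resize(b[40:260,170:410],None,fx=1.7,fy=1.7),cv2.resize(t[60:280,190:410],None,fx=1.7,fy=1.7)])[:,:,::-1])
```

```text
[586.85290698 -13.90116843 204.43991866] [-0.83898933 -1.43726494 -0.19513116]
```

View pics/s6.png

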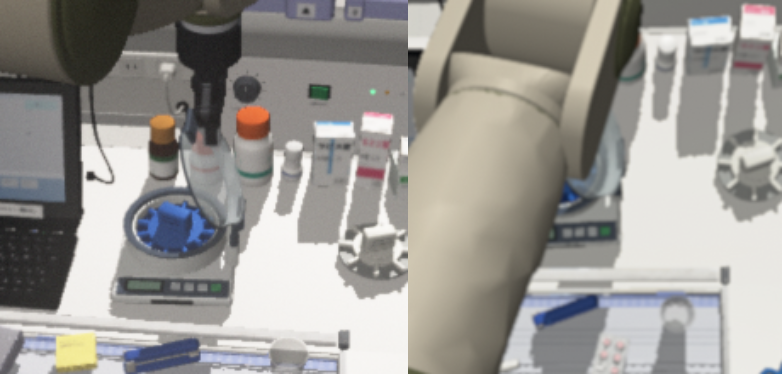

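The cover is following the finger and leans over the well by now. I'll go on along the arc.

{"method": "arm_command", "body": {"steps": [[[0,0.3,0,0.02,0,0,0],[0,0.3,0,0.08,0,0,0],[0,0.3,0,0.18,0,0,0],[0,0.25,0,0.21,0,0,0],[0,0.22,0,0.22,0,0,0],[0,0.2,0,0.25,0,0,0],[0,0.18,0,0.26,0,0,0],[0,0.15,0,0.27,0,0,0]]]}}

```text
time_s: 13.4
eef_pos: [586.9, 80.4, 129.3]
ee_rot: [-0.0, 0.707, 0.707, -0.0]
force: [0.1, -0.1, 1.2]
grip_width: -0.002
grip_force: 0.2
```

{"method": "arm_command", "body": {"steps": [[[0,0.12,0,0.28,0,0,0],[0,0.09,0,0.3,0,0,0],[0,0,0,0,0,0,0]]]}}

```text
time_s: 13.78
eef_pos: [586.3, 90.7, 99.9]
ee_rot: [-0.001, 0.707, 0.708, -0.001]
force: [0.3, 0.1, 0.7]
grip_width: -0.001
grip_force: 0.0
```

{"method": "arm_command", "body": {"steps": [[[0,0,0,0.06,0,0,0],[0,0,0,0.04,0,0,0],[0,0,0,0,0,0,0]]]}}

```text
time_s: 14.15
eef_pos: [586.9, 90.3, 96.4]
ee_rot: [0.0, 0.707, 0.707, 0.0]
force: [-0.2, 0.1, -0.7]
grip_width: 0.0
grip_force: 0.0
```

{"method": "arm_command", "body": {"steps": [[[0,0,0,0.03,0,0,0],[0,0,0,0,0,0,0]]]}}

```text
time_s: 14.4
eef_pos: [587.0, 90.4, 95.0]
ee_rot: [0.0, 0.707, 0.707, 0.0]
force: [0.5, 0.2, 2.1]
grip_width: -0.001
grip_force: 1.0
```

{"method": "arm_command", "body": {"steps": [[[0,0,0,0.03,0,0,0],[0,0,0,0,0,0,0]]]}}

```text
time_s: 14.65
eef_pos: [587.2, 90.4, 94.9]
ee_rot: [0.001, 0.707, 0.708, 0.0]
force: [-5.0, -0.4, 12.4]
grip_width: -0.0
grip_force: 6.5
```

{"method": "arm_command", "body": {"steps": [[[0,0,0,0.03,0,0,0],[0,0,0,0,0,0,0]]]}}

```text
time_s: 14.9
eef_pos: [587.3, 90.4, 94.7]
ee_rot: [0.001, 0.707, 0.708, 0.001]
force: [-8.9, -1.7, 24.7]
grip_width: 0.001
grip_force: 11.8
```

There is a firm stop with the fingertip at z≈80.9, the closed face height (81). I'll retreat and check.

{"method": "arm_command", "body": {"steps": [[[0,0,0,-0.2,0,0,0],[0,0,0,-0.6,0,0,0],[0,0,0,-1,0,0,0],[0,0.5,0,-0.8,0,0,0],[0,0.8,0,-0.3,0,0,0],[0,0.8,0,0,0,0,0],[0,0,0,0,0,0,0]]]}}

```text
time_s: 15.78
eef_pos: [586.3, 197.7, 236.6]
ee_rot: [-0.0, 0.706, 0.709, 0.0]
force: [0.3, -0.0, -0.2]
grip_width: -0.001
grip_force: 0.0
```

Run:
```python
from h import *
s=sense();print(s["eef_pos"],s["force"],s["time_s"])
b=capture("scene")
cv2.imwrite("pics/s7.png",cv2.resize(b[100:330,180:460],None,fx=2.5,fy=2.5)[:,:,::-1])
```

```text
[586.29657895 197.68932264 236.56715293] [ 0.28580663 -0.04714733 -0.22400223] 15.775
```

View pics/s7.png

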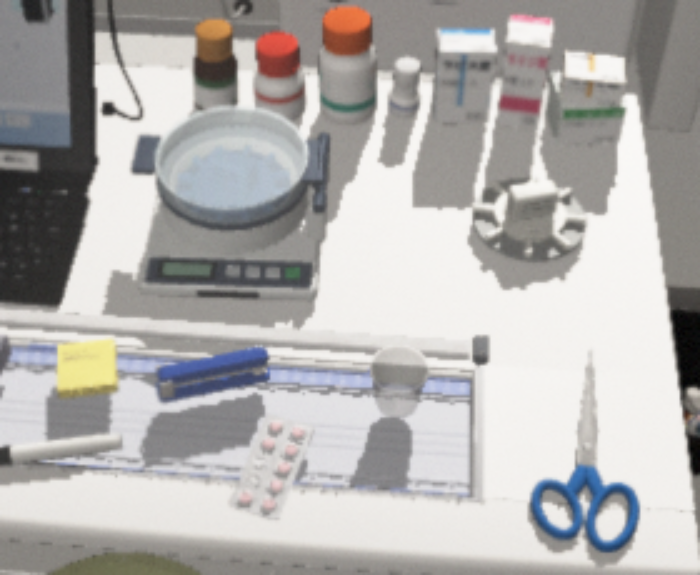

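The cover lies flat and closed over the disc, with its tab at (145,155) in the crop. The white disc, scissors, cup and stapler look undisturbed.

```bash
python3 -c "
from rig import *
print(finish_job())"
```

```text
the job is handed in; nothing more can be done
None
```

The blue disc sits fully home in the well, the clear cover is closed over it, the white disc and other items look untouched in the last camera view, and the job was handed in at about 16 s.

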